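Unlock the squeeze-tab cap of a filter housing

TASK

The cartridge in the taller of the two filter housings is due for a change: unlock its white cap by squeezing its two side tabs together and turning the cap counter-clockwise to its stop, then let go so that both tabs spring out into the open notches. Leave the shorter housing locked, and do not displace the things around.

Things in the scene. Friction and masses are not known exactly. Their poses are not given: they have to be found in the camera images.
- tall: Taller of two fixed filter housings, the one to open: upright clear cylinder with a white cartridge, on a grey flange 96 mm across. Origin: centre of its underside, z up. The top of its grey notched crown ring (86 mm outside, 62 mm inside) is at 130 mm. A hose barb points along its +x to 58 mm from the axis at 59 mm height. Locked notches: on its +y/-y line; open ones 60 degrees counter-clockwise.
- tall_grip (a point): Point on the tall housing's axis 18 mm above its crown's top; turns with the white cap. y axis: towards tab a, along the line of both tabs; z up. Tabs: two upright ears 22 mm wide, 5 mm thick, up to 14 mm above this point; outer faces 56 mm apart when free, 36 mm fully squeezed. Keep fingertips above the crown. A boss 21 mm across between the ears ends 7 mm below this point.
- tall_cap (a joint): Turn of the tall housing's cap (rad): about 0 locked, 1.05 open, growing counter-clockwise from above; stops at -0.03 and 1.11. With a tab's tooth in its locked notch it turns only about 0.04. Friction 0.12 N m, no spring. The teeth can spring into the open notches from about 0.97 on, also at the stop.
- tall_tab_a (a joint): Travel of tab a of the tall housing, straight in towards the axis (m): 0 sprung out, 0.010 fully in; clear of the notch from 0.005 on. Spring: 1.8 N at 0, 7.8 N fully in. Between the notches the crown keeps it at 0.005 or more.
- tall_tab_b (a joint): The same for the other tab, b, across the axis.
- short: The other, shorter filter housing, alike in all but height: crown top 80 mm above the worktop, its ears' tops at 112 mm, hose barb at 36 mm height. Origin: centre of the underside. Fixed. It stays locked.
- short_cap (a joint): Turn of the short housing's cap (rad), 0 = locked.
- short_tab_a (a joint): Travel of tab a of the short housing (m), 0 = out.
- short_tab_b (a joint): Travel of tab b of the short housing (m), 0 = out.
- plastic_cup: Bystander: clear cup, 94 mm across, 72 mm high. Origin: near the centre of its underside.
- lab_timer: Bystander: flat timer, 76x76x18 mm. Origin: near the centre of its underside.
- universal_4: Bystander: upright 30 ml tube, 29 mm across, 75 mm high, between the housings. Origin: near the centre of its underside.
- tape_roll: Bystander: roll of tape lying flat, 94 mm across, 19 mm high. Origin: near the centre of its underside.
Mind the look-alikes: they are no part of the job. What is shaped like the tall but yellow is not meant.

How it is judged:
On the way:
1. both tabs of the tall housing are squeezed in together, clear of their notches (value of joint each of tall_tab_a, tall_tab_b above 0.0045 m), for 0.1 s.
At the end, for the whole second after the job is handed in: The tall housing's cap is turned to open (0.95 rad or more) and at rest, with both its tabs sprung out to within 2 mm; the short housing's cap is still locked (under 0.1 rad) with its tabs out (value of joint tall_cap above 0.95 rad and value of joint each of tall_tab_a, tall_tab_b, short_tab_a, short_tab_b below 0.002 m and velocity of joint tall_cap between -0.05 and 0.05 rad/s and value of joint short_cap below 0.1 rad); the robot touches nothing.
It fails at once if a bystander (cup, timer, tube or tape roll) is displaced by more than 30 mm (distance of any of plastic_cup, lab_timer, universal_4, tape_roll from where it was at the start of the episode above 0.03 m).
It also fails if it takes over 32 s, if anything falls off the work surface, if the arm or the gripper's body presses on something with over 40 N, if the wrist force passes 120 N, or if a joint passes its speed limit or range.

ROBOT

A 6-joint arm with a two-finger parallel gripper is mounted at the origin on a cart in front of the work surface, level with it; the furniture and walls round the work are solid. World frame = base frame: x ahead of the robot, y to its left, z up, the work surface at z = 0. Lengths are in m, angles in rad, forces in N, time in s.
With the tool pointing down it reaches from about 0.325 to 0.775 m from the base axis. Payload 5.5 kg.
Tool frame: the origin (TCP) lies midway between the tips of the shut fingers; the grasp point (between the pads) lies 19 mm behind it; z points along the fingers, y is the line along which they close (so a half turn about z gives the same grasp; the last joint's range is limited). The gripper opens to 85 mm and grips with 20 to 120 N. Pads are 22 mm wide; open, the fingers measure 114 mm over their backs; the gripper's body (76 mm by 85 mm) begins 54 mm behind the grasp point. The pads swing forward as they close: fully open they stand 13 mm farther back than shut.
Start: joints at [1.277, 0.091, 1.231, -0, 1.82, -0.057], TCP at [0.141, 0.583, 0.231] pointing down, gripper open.
Joint ranges: [-2.87, 2.87], [-0.86, 2.18], [0.17, 2.46], [-1.51, 4.65], [0.06, 2.69], [-2.65, 2.65]. Speed limits (rad/s): [2.57, 2.57, 3.01, 3.14, 3.14, 3.14].

INTERFACE

Orientations are given as a rotation vector (axis times angle).
In Python, from cell import sensors, snapshot, get_calibration, workorder, spotter gives the robot as it stands. The module is installed in compiled form; this text tells all that it offers.
- The arm moves only by the shell command python3 -m jog 'ROWS' [FORCE]. ROWS is JSON, one flat list of numbers, 5 for each row, row after row: the shift along the tool's x, y, z as a fraction of full scale, then the turn about the tool's z as a fraction of full scale, then the opening, from 0 (shut) to 1 (fully open). In form: [tx, ty, tz, yaw, jaw, tx, ty, tz, yaw, jaw, ...]. A call has 1 to 5 rows; each row shifts and turns the commanded pose from where the row before left it, along the tool's axes as they then stand; what a row does not reach is not made up. Full scale, the value 1, is 0.06 m for a shift and 10 degrees for a turn. A row lasts 1/8 s, in which the tool goes at most 62.5 mm and 10.7 degrees, less where a joint would pass 70% of its speed; a pose out of reach is approached as far as the arm can. A call with a number of a shift or a turn outside -1 to 1 is refused whole. A call with a gripper value outside its range is refused whole. The fingers move at their own pace and stop on an object; FORCE is the grip in N (left out, the last holds). Time passes only in rows, so rows that do not move let the fingers close. It gives the time, the measured TCP pose, the force, the opening and the grip force at its end, in the units of the state.
- sensors.read_state(): the state, without advancing time (a new reading comes with each control period).
- snapshot(name): name is "side" or "top" or "wrist"; returns the picture (400x640x3 uint8, red, green, blue); there is no depth.
- get_calibration(name): a dict with "camera_matrix" (3x3 intrinsics, pixels), "k1" (the pictures are not rectified: a ray, as slopes to the right and down, at radius r is drawn at 1 + k1 r^2 times it, then the intrinsics apply), "rvec" (rotation vector, rad) and "tvec" (3), from world to camera coordinates, as OpenCV has them. Camera axes: x right, y down, z forward; pixel columns grow to the right and rows downward; lengths in m; the calibration is good to about 2 mm. A picture is of the moment at which its call begins: read the wrist's pose just before it. get_calibration takes no time and is no camera call; for the wrist camera it gives the pose at the moment of the call.
- workorder.hand_in(): hands the job in; it is judged then, once.
Trained networks look in the newest picture that a camera, given by its name, has taken for a name from the list of things; names that differ only in an ending like _2 or _b are one class to them, and where a whole thing is asked for, a point or a joint stands for the part that bears it (a point fixed in the world has none). Each returns a list of dicts, best first, with "conf" (0 to 1); they miss things now and then, are a little off and sometimes report something else, mostly with a low value. They report only what shows in the picture. A call takes as long as a camera call. They do not tell look-alikes from the thing itself.
- spotter.look_for(camera, query): "location" ([x, y, z] in m, in world coordinates, good to about 4 mm: the middle of the surface that is visible of it).
- spotter.cut_out(camera, query): "pixels" (400x640 bool, what is visible of it).
The state is a dict: "time_s": time; "joint_positions": joint angles; "qd": joint speeds; "tau": joint torques, N m; "tcp_pos": TCP position; "eef_rot": TCP orientation; "ft_force": force on the tool from outside, world axes, zero at the start; "moment": the same for the moment, N m; "width": finger opening in m; "grasp_force": force on a finger pad.
Only numpy, scipy, OpenCV 4.12 (cv2) and the standard library are available. Lean on these libraries where they do the work, as an engineer would, in place of code of your own. Each camera call takes 0.05 s, during which the arm holds its last target. There are 200 camera calls.

## Working session

There is one attempt and no reset: what is moved stays moved. The work goes in short steps, Python scripts to look and compute and a shell command to move; the robot and the scene stay as the last step left them, time stands still between calls to the robot, and variables do not carry over. Pictures are saved under pics/ and viewed, at most 10 in all, crops included, and the job is handed in when it is done.

```bash
mkdir -p pics; python3 - <<'E'
from cell import sensors, snapshot, get_calibration, spotter
import cv2,numpy as np
s=sensors.read_state();print(s["time_s"],s["tcp_pos"],s["eef_rot"],s["width"])
for c in("top","side"):
    im=snapshot(c);cv2.imwrite(f"pics/{c}0.png",im[:,:,::-1])
    for q in("tall","tall_grip","short","universal_4"):
        print(c,q,[(np.round(d["location"],3).tolist(),round(d["conf"],2)) for d in spotter.look_for(c,q)])
E
```

```text
0.0 [0.14067189 0.58298871 0.23012437] [-3.71004580e-01 -3.11926309e+00  3.07652069e-03] 0.08568197325484127
top tall [([0.503, -0.49, 0.124], 0.95), ([0.415, 0.022, 0.127], 0.82), ([0.46, -0.114, 0.122], 0.75), ([0.379, -0.247, 0.125], 0.7)]
top tall_grip [([0.503, -0.502, 0.125], 0.69), ([0.378, -0.252, 0.126], 0.58), ([0.462, -0.121, 0.122], 0.56), ([0.417, 0.026, 0.121], 0.5), ([0.465, -0.112, 0.122], 0.44)]
top short [([0.504, 0.176, 0.078], 0.83), ([0.64, 0.417, 0.016], 0.32)]
top universal_4 []
side tall [([0.407, -0.01, 0.112], 0.95), ([0.502, -0.534, 0.082], 0.83), ([0.386, -0.281, 0.078], 0.76), ([0.463, -0.147, 0.074], 0.74)]
side tall_grip [([0.5, -0.511, 0.136], 0.65), ([0.464, -0.128, 0.14], 0.57), ([0.386, -0.261, 0.135], 0.5), ([0.411, -0.004, 0.143], 0.47), ([0.47, -0.094, 0.151], 0.47), ([0.627, 0.094, 0.016], 0.36)]
side short []
side universal_4 [([0.515, 0.047, 0.045], 0.59)]
```

View pics/top0.png

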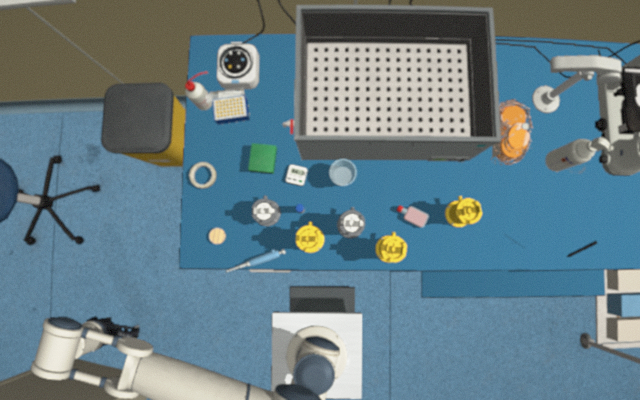

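View pics/side0.png

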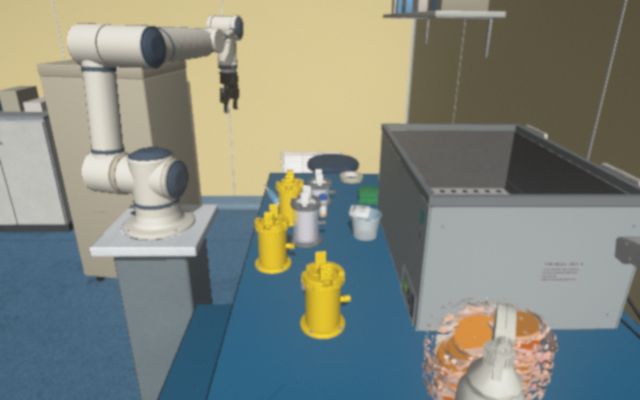

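The top picture shows the white tall housing at about (351,222) and the white short one at (265,211). The yellow look-alikes are at (309,238), (392,248) and (464,212). The target is therefore near (0.46, -0.117), so I'll go above it for a wrist view.

```bash
python3 -m jog '[-0.5,-0.65,-0.3,0,1,-0.56,-0.72,-0.3,0,1,-0.56,-0.72,-0.3,0,1,-0.56,-0.72,-0.3,0,1,-0.56,-0.72,-0.3,0,1]' 30; python3 -m jog '[-0.56,-0.72,0,0,1,-0.56,-0.72,0,0,1,-0.56,-0.72,0,0,1,-0.56,-0.72,0,0,1,-0.56,-0.72,0,0,1]'
```

```text
time_s: 1.12
tcp_pos: [0.2512, 0.3371, 0.3221]
eef_rot: [0.37, 3.119, 0.001]
ft_force: [1.2, 1.0, -0.3]
width: 0.0856
grasp_force: 0.0
time_s: 1.75
tcp_pos: [0.3638, 0.0877, 0.3216]
eef_rot: [0.371, 3.118, 0.001]
ft_force: [0.2, 0.7, -0.2]
width: 0.0858
grasp_force: 0.0
```

```bash
python3 -m jog '[-0.55,-0.75,0,0,1,-0.55,-0.75,0,0,1,-0.55,-0.75,0,0,1,-0.4,-0.5,0,0,1,0,0,0,0,1]'
cat > h.py <<'E'
from cell import sensors, snapshot, get_calibration, spotter
import cv2,numpy as np
def proj(c,P):
    K=np.array(c["camera_matrix"]);d=np.array([c["k1"],0,0,0,0.])
    return cv2.projectPoints(np.array(P,float).reshape(-1,3),np.array(c["rvec"],float),np.array(c["tvec"],float),K,d)[0].reshape(-1,2)
def back(c,uv,z):
    K=np.array(c["camera_matrix"]);d=np.array([c["k1"],0,0,0,0.])
    n=cv2.undistortPoints(np.array(uv,float).reshape(-1,1,2),K,d).reshape(-1,2)
    R=cv2.Rodrigues(np.array(c["rvec"],float))[0];t=np.array(c["tvec"],float).ravel()
    o=-R.T@t;r=np.c_[n,np.ones(len(n))]@R
    return o+r*((z-o[2])/r[:,2])[:,None]
E
python3 - <<'E'
from h import *
c=get_calibration("wrist");im=snapshot("wrist");cv2.imwrite("pics/w1.png",im[:,:,::-1])
print(-cv2.Rodrigues(np.array(c["rvec"]))[0].T@np.array(c["tvec"]).ravel())
print(proj(c,[[.46,-.117,.13],[.46,-.117,.162]]))
for q in("tall","tall_grip","tall_tab_a"):
  print(q,[(np.round(d["location"],3).tolist(),round(d["conf"],2)) for d in spotter.look_for("wrist",q)])
E
```

```text
time_s: 2.38
tcp_pos: [0.4447, -0.1019, 0.3202]
eef_rot: [-0.377, -3.117, -0.0]
ft_force: [-0.4, 0.3, 0.2]
width: 0.0853
grasp_force: 0.0
[ 0.37921209 -0.08567977  0.46317818]
[[313.04971224 197.11508003]
 [312.10111134 204.67642793]]
tall [([0.498, -0.479, 0.116], 0.9), ([0.405, 0.016, 0.124], 0.85), ([0.38, -0.246, 0.12], 0.75), ([0.456, -0.114, 0.124], 0.62)]
tall_grip [([0.5, -0.5, 0.135], 0.86), ([0.411, 0.023, 0.121], 0.84), ([0.457, -0.113, 0.122], 0.79), ([0.378, -0.251, 0.125], 0.72)]
tall_tab_a [([0.374, -0.273, 0.149], 0.97), ([0.498, -0.481, 0.147], 0.85), ([0.514, -0.529, 0.148], 0.85), ([0.409, 0.046, 0.15], 0.79), ([0.385, -0.225, 0.149], 0.71), ([0.411, -0.003, 0.148], 0.64), ([0.464, -0.09, 0.161], 0.5)]
```

View pics/w1.png

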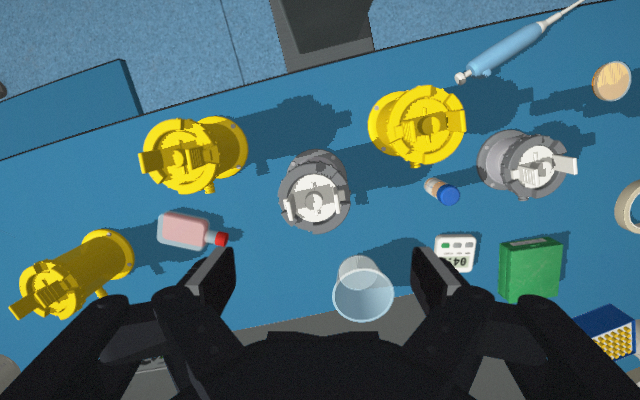

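The wrist view shows the target at (315,195), its ears roughly left and right of it, with the short housing at (527,165). I'll measure the crop in detail.

```bash
python3 - <<'E'
from h import *
im=cv2.imread("pics/w1.png")[140:240,260:370];cv2.imwrite("pics/w1c.png",cv2.resize(im,None,fx=6,fy=6,interpolation=cv2.INTER_CUBIC))
E
```

```text
(no output)
```

View pics/w1c.png

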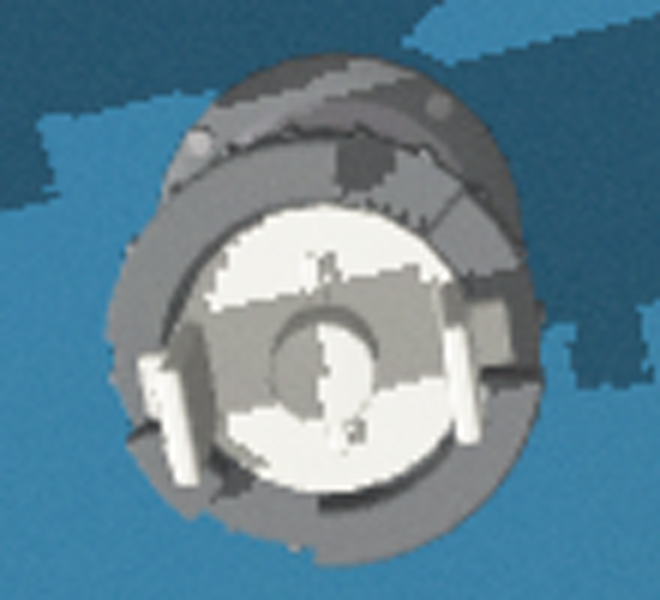

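```bash
python3 - <<'E'
from h import *
c=get_calibration("wrist")
f=lambda L:[(260+x/6-.42,140+y/6-.42) for x,y in L]
P=back(c,f([(140,358),(166,355),(180,487),(200,485),(443,328),(466,325),(459,443),(481,440)]),.162);print(P.round(4))
L,R=P[:4].mean(0),P[4:].mean(0);print(L,R,(L+R)/2,np.linalg.norm(L-R),np.degrees(np.arctan2(*(L-R)[1::-1])))
e=P[2:4].mean(0)-P[:2].mean(0);e2=P[6:].mean(0)-P[4:6].mean(0)
for v in(e,e2):print(np.linalg.norm(v),np.degrees(np.arctan2(v[1],v[0])))
C=back(c,f([(107,340),(542,385),(330,135),(325,563)]),.13);print(C.round(4),(C[0]+C[1])/2,(C[2]+C[3])/2)
s=sensors.read_state();print(s["tcp_pos"],s["joint_positions"]);print(cv2.Rodrigues(s["eef_rot"])[0].round(3))
E
```

```text
[[ 0.4474 -0.1428  0.162 ]
 [ 0.4479 -0.1382  0.162 ]
 [ 0.4722 -0.1422  0.162 ]
 [ 0.4727 -0.1386  0.162 ]
 [ 0.4545 -0.0896  0.162 ]
 [ 0.455  -0.0856  0.162 ]
 [ 0.4758 -0.0916  0.162 ]
 [ 0.4762 -0.0876  0.162 ]]
[ 0.46004955 -0.1404355   0.162     ] [ 0.46537906 -0.08858991  0.162     ] [ 0.4627143 -0.1145127  0.162    ] 0.052118803639047376 -95.86914952834776
0.024811468069513787 0.12316384999696656
0.021364232189890805 -5.400551379001638
[[ 0.4497 -0.1544  0.13  ]
 [ 0.4783 -0.074   0.13  ]
 [ 0.4211 -0.1026  0.13  ]
 [ 0.5046 -0.1243  0.13  ]] [ 0.4640167  -0.11420054  0.13      ] [ 0.46284324 -0.11345712  0.13      ]
[ 0.44413656 -0.09892746  0.32174968] [-2.94159674e-01 -2.56457578e-01  1.39708592e+00  2.99956642e-04
  2.00030089e+00 -1.62915984e+00]
[[-0.972  0.233  0.001]
 [ 0.233  0.972  0.   ]
 [-0.001  0.    -1.   ]]
```

The measurements agree: axis at (0.463, -0.114), ear spacing 52 mm (51 expected), and tab line at about 85° in world. A direct counter-clockwise turn would take joint 6 out of range. I'll use the half-turn equivalent instead, yawing about +171.5° first.

```bash
for i in 1 2 3; do python3 -m jog '[0,0,0,1,1,0,0,0,1,1,0,0,0,1,1,0,0,0,1,1,0,0,0,1,1]' >/dev/null; done; python3 -m jog '[0,0,0,1,1,0,0,0,1,1,0,0,0,0.15,1,0,0,0,0,1]'
python3 - <<'E'
from h import *
s=sensors.read_state();c=get_calibration("wrist");im=snapshot("wrist")
R=cv2.Rodrigues(s["eef_rot"])[0];print(R.round(3),s["tcp_pos"],s["joint_positions"])
print("dtool",R.T@(np.array([.463,-.114,.22])-s["tcp_pos"]),np.degrees(np.arctan2(R[1,1],R[0,1])))
u,v=proj(c,[[.463,-.114,.15]])[0].astype(int);print(u,v)
cv2.imwrite("pics/w2.png",cv2.resize(im[max(v-50,0):v+50,u-60:u+60,::-1],None,fx=6,fy=6,interpolation=cv2.INTER_CUBIC))
E
```

```text
time_s: 4.95
tcp_pos: [0.4443, -0.0992, 0.3216]
eef_rot: [3.139, -0.133, 0.001]
ft_force: [-1.0, -1.0, -0.2]
width: 0.0857
grasp_force: 0.0
[[ 0.996 -0.084  0.001]
 [-0.084 -0.996 -0.   ]
 [ 0.001  0.    -1.   ]] [ 0.44428496 -0.09915391  0.32158182] [-2.94369292e-01 -2.56052665e-01  1.39705705e+00  4.63928166e-05
  1.99992431e+00  1.36090461e+00]
dtool [0.01983385 0.01320455 0.10159617] -94.83910376721025
335 165
```

View pics/w2.png

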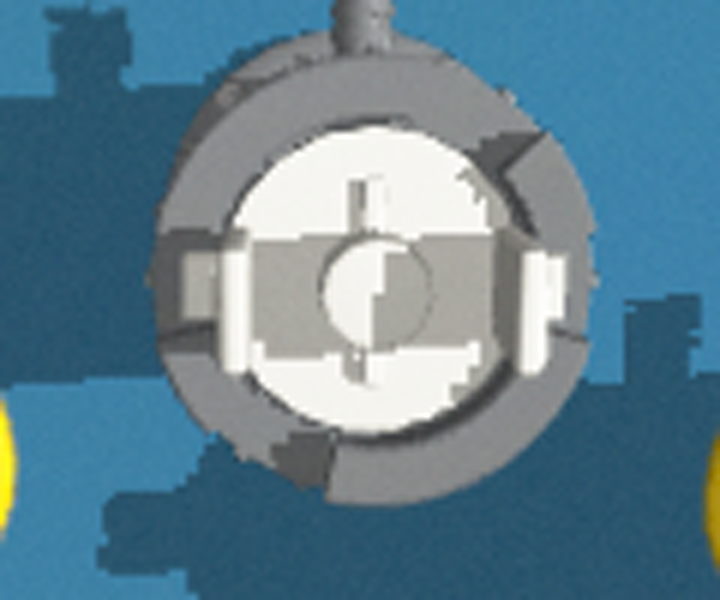

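The view from the opposite side shows the ears at crop (235,303) and (535,312). Both are aligned with the image rows and so with the closing line. I'll refine the centre from this view.

```bash
python3 - <<'E'
from h import *
c=get_calibration("wrist")
f=lambda L:[(275+x/6-.42,115+y/6-.42) for x,y in L]
P=back(c,f([(220,232),(250,232),(224,373),(246,373),(524,250),(548,250),(520,375),(545,375)]),.162)
L,R=P[:4].mean(0),P[4:].mean(0);print(L,R,(L+R)/2,np.linalg.norm(L-R),np.degrees(np.arctan2(*(R-L)[1::-1])))
C=back(c,f([(155,290),(592,270),(375,52),(370,507)]),.13);print((C[0]+C[1])/2,(C[2]+C[3])/2, np.linalg.norm(C[0]-C[1]))
s=sensors.read_state();Rt=cv2.Rodrigues(s["eef_rot"])[0]
print(Rt.T@((L+R)/2-s["tcp_pos"]))
E
```

```text
[ 0.46694601 -0.09204529  0.162     ] [ 0.46094812 -0.1429241   0.162     ] [ 0.46394707 -0.11748469  0.162     ] 0.05123112150038228 -96.72333356550394
[ 0.4645365  -0.11706642  0.13      ] [ 0.46327958 -0.11680129  0.13      ] 0.08239273675146837
[0.02102414 0.01642251 0.15954022]
```

```bash
python3 -m jog '[0.34,0.25,0.2,0.13,1,0,0,0.9,0,1,0,0,0.9,0,1,0,0,0.7,0,1,0,0,0.3,0,1]'; python3 -m jog '[0,0,0.07,0,1,0,0,0,0,0.8,0,0,0,0,0.7]' 30
```

```text
time_s: 5.62
tcp_pos: [0.4622, -0.1161, 0.1384]
eef_rot: [-3.136, 0.172, 0.006]
ft_force: [0.0, -0.2, -0.6]
width: 0.0855
grasp_force: 0.0
time_s: 6.0
tcp_pos: [0.4643, -0.1169, 0.1392]
eef_rot: [3.136, -0.174, 0.005]
ft_force: [-0.3, -0.4, 0.3]
width: 0.0599
grasp_force: 0.0
```

```bash
python3 -m jog '[0,0,0,0,0.65,0,0,0,0,0.55,0,0,0,0,0.46,0,0,0,0,0.46,0,0,0,0,0.46]' 30; python3 - <<'E'
from h import *
c=get_calibration("wrist");im=snapshot("wrist")
u,v=proj(c,[[.4635,-.116,.15]])[0].astype(int);print(u,v)
cv2.imwrite("pics/w3.png",im[:,:,::-1])
E
```

```text
time_s: 6.62
tcp_pos: [0.4642, -0.1169, 0.1391]
eef_rot: [3.136, -0.174, 0.005]
ft_force: [-0.7, -0.7, 6.9]
width: 0.04
grasp_force: 6.8
321 262
```

View pics/w3.png

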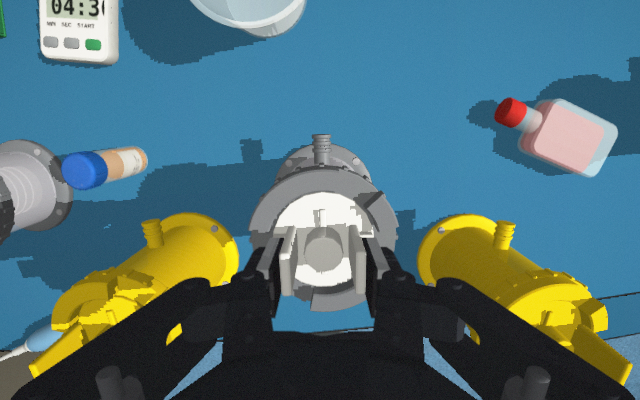

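Both ears are gripped, at (287,260) and (357,262) in the picture. Width is 40 mm with 6.8 N and the sideways load is balanced, so each tab is in about 8 mm. Now the counter-clockwise turn.

```bash
python3 -m jog '[0,0,0,-0.7,0.46,0,0,0,-0.8,0.46,0,0,0,-0.8,0.46,0,0,0,-0.8,0.46]'; python3 -m jog '[0,0,0,-0.8,0.46,0,0,0,-0.8,0.46,0,0,0,-0.8,0.46,0,0,0,-0.7,0.46,0,0,0,0,0.46]'; python3 - <<'E'
from h import *
s=sensors.read_state();print(s["moment"]);R=cv2.Rodrigues(s["eef_rot"])[0];print(np.degrees(np.arctan2(R[1,1],R[0,1])))
im=snapshot("wrist");cv2.imwrite("pics/w4.png",im[:,:,::-1])
E
```

```text
time_s: 7.18
tcp_pos: [0.4641, -0.1169, 0.1391]
eef_rot: [3.066, 0.676, 0.004]
ft_force: [-1.1, -1.1, 6.8]
width: 0.0394
grasp_force: 6.7
time_s: 7.8
tcp_pos: [0.4641, -0.1169, 0.1391]
eef_rot: [2.775, 1.467, 0.003]
ft_force: [-0.7, -0.2, 6.9]
width: 0.0395
grasp_force: 6.7
[0.00062046 0.1171826  0.10512129]
-34.28696966945055
```

View pics/w4.png

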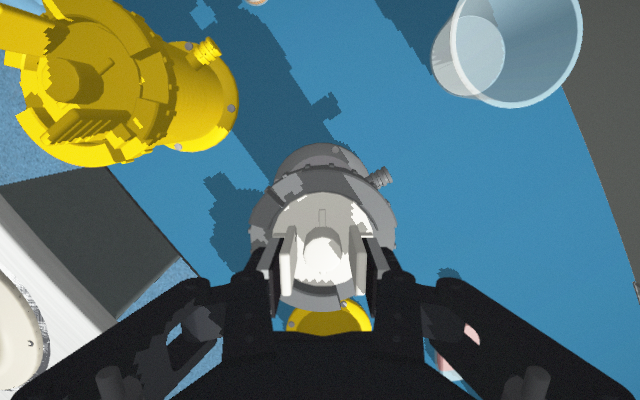

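The cap followed the turn: its mark at (322,215) is still between the jaws, and the tool has turned about 62°. Now release and retreat.

```bash
python3 -m jog '[0,0,0,0,0.55,0,0,0,0,0.65,0,0,0,0,0.75,0,0,0,0,1,0,0,0,0,1]'; python3 -m jog '[0,0,-0.3,0,1,0,0,-0.8,0,1,0,0,-0.9,0,1,0,0,-0.9,0,1,0,0,0,0,1]'; python3 - <<'E'
from h import *
c=get_calibration("wrist");im=snapshot("wrist")
u,v=proj(c,[[.4635,-.116,.15]])[0].astype(int);print(u,v)
cv2.imwrite("pics/w5.png",cv2.resize(im[max(v-50,0):v+50,u-60:u+60,::-1],None,fx=6,fy=6,interpolation=cv2.INTER_CUBIC))
E
```

```text
time_s: 8.48
tcp_pos: [0.4633, -0.1165, 0.1369]
eef_rot: [-2.778, -1.466, 0.001]
ft_force: [-0.2, -0.4, 0.7]
width: 0.0856
grasp_force: 0.0
time_s: 9.1
tcp_pos: [0.4643, -0.1169, 0.3182]
eef_rot: [2.772, 1.462, 0.012]
ft_force: [0.3, -0.6, 1.1]
width: 0.0854
grasp_force: 0.0
320 184
```

View pics/w5.png

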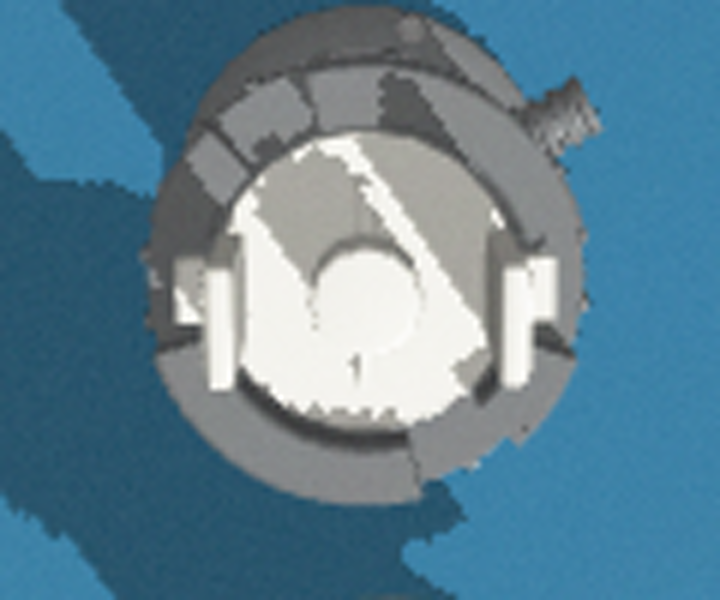

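Both ears have sprung back out: they are at crop (220,330) and (517,325), the same spacing as before. Their teeth sit in the open notches, and the gripper is clear.

```bash
python3 -c "
from cell import workorder
print(workorder.hand_in())"
```

```text
the job is handed in; nothing more can be done
None
```

I turned the tall housing's cap about 62° counter-clockwise to open and both its tabs have sprung out into the open notches; the arm went nowhere near the short housing or the bystanders, and the job is handed in (no verdict was returned).

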